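Set the oat mill's feed selector to green

ROBOT

A 6-joint arm with a two-finger parallel gripper is mounted at the origin on the work surface. World frame = base frame: x ahead of the robot, y to its left, z up, the work surface at z = 0. Lengths are in mm, angles in rad, forces in N, time in s.
With the tool pointing down it reaches from about 350 to 875 mm from the base axis. Payload 4.2 kg.
Tool frame: the origin (TCP) lies midway between the tips of the shut fingers; the grasp point (between the pads) lies 19 mm behind it; z points along the fingers, y is the direction in which the jaws open and shut (so a half turn about z gives the same grasp; the last joint's range is limited). The gripper opens to 85 mm and grips with 20 to 120 N. Pads are 22 mm wide; open, the fingers measure 114 mm over their backs; the gripper's body (76 mm by 85 mm) begins 54 mm behind the grasp point. The pads swing forward as they close: fully open they stand 13 mm farther back than shut.
Start: joints at [-0.908, 0.385, 0.008, 0, -1.194, -0.259], TCP at [245.585, -574.706, 231.312] pointing down, gripper open.
Joint ranges: [-3.14, 3.14], [-1.21, 2.06], [-1.07, 1.41], [-3.16, 2.05], [-2.99, -0.16], [-3.1, 3.1]. Speed limits (rad/s): [2.79, 2.79, 3.14, 3.14, 3.14, 3.14].

INTERFACE

Orientations are given as a unit quaternion [x, y, z, w].
In Python, from bench import read_state, get_image, job_done, search_frame, regions_of gives the robot as it stands.
- The arm moves only by the tool servo_tool, never from a script. Its arguments are lists of equal length, an entry for each row: "turn": the turn, a rotation vector about the world's x, y, z in rad, a list of three; "dp": the shift along the world's x, y, z in m, a list of three; "fingers": the finger opening in m, from 0 to 0.0854. In form: {"turn": [[rx, ry, rz], ...], "dp": [[tx, ty, tz], ...], "fingers": [fingers, ...]}. A call has exactly 5 rows; each row shifts and turns the pose as measured when the row begins; what a row does not reach is not made up. A row lasts 1/8 s, in which the tool goes at most 62.5 mm and 10.7 degrees, less where a joint would pass 70% of its speed; a pose out of reach is approached as far as the arm can. A call is refused whole if a number of a shift passes 0.0625 or a number of a turn 0.188, either way. A call with a gripper value outside its range is refused whole. The fingers move at their own pace and stop on an object; the grip force is fixed at half the most. Time passes only in rows, so rows that do not move let the fingers close, or fill a call up. It gives the time, the measured TCP pose, the force and the opening at its end, in the units of the state.
- read_state(): the state, without advancing time (a new reading comes with each control period).
- get_image(name): name is "side" or "top"; returns a dict with "img" (400x640x3 uint8, red, green, blue), "vfov" (degrees; the focal length in pixels is half the picture's height over the tangent of half this angle, whatever the lens; pixels are square), "cx", "cy" (the principal point, pixels), "world_from_camera" (4x4, takes a point from camera to world coordinates). Camera axes: x right, y down, z forward; pixel columns grow to the right and rows downward; lengths in mm; the calibration is good to about 2 mm. A picture is of the moment at which its call begins. There is no depth.
- job_done(): hands the job in, once; it reports no verdict.
Trained networks look in the newest picture that a camera, given by its name, has taken for a name from the list of things; names that differ only in an ending like _2 or _b are one class to them, and where a whole thing is asked for, a point or a joint stands for the part that bears it (a point fixed in the world has none). Each returns a list of dicts, best first, with "score" (0 to 1); they miss things now and then, are a little off and sometimes report something else, mostly with a low value. They report only what shows in the picture. A call takes as long as a camera call.
- search_frame(query, camera): "box" ([left, top, width, height] in pixels, round what is visible of it).
- regions_of(query, camera): "region" (400x640 bool, what is visible of it) and "box" ([left, top, width, height] in pixels, round what is visible of it).
The state is a dict: "clock": time; "joints": joint angles; "joint_vel": joint speeds; "joint_efforts": joint torques, N m; "position": TCP position; "ee_rot": TCP orientation; "contact_force": force on the tool from outside, world axes, zero at the start; "wrist_torque": the same for the moment, N m; "gripper_width": finger opening in mm.
Only numpy, scipy, OpenCV 4.12 (cv2) and the standard library are available. Lean on these libraries where they do the work, as an engineer would, in place of code of your own. Each camera call takes 0.05 s, during which the arm holds its last target. There are 200 camera calls.

TASK

Switch the feed selector on top of the cream-coloured hand mill from its red travel-lock mark to the green dot: pull the black sprung knob up, turn it while it is up until its pointer is at the green dot, and let it drop fully home into the notch there. Each notch lies up to ten degrees to one side or the other of its dot, so find it by feel and do not force the knob against the mechanism; then let go, and leave the jar, bowl and ladle where they are.

Things in the scene. Friction and masses are not known exactly. Their poses are not given: they have to be found in the camera images.
- mill: Hand-cranked oat mill, fixed. Origin on the table below the selector knob's vertical axis; z up. Cream gearbox 130 x 130 mm, 70 mm high, centred on the origin; on it a boss 68 mm wide, up to 82 mm height, with the knob. Roller head with steel hopper (104 mm wide, up to 155 mm height) centred 165 mm along the mill's -y, crank beyond it to 300 mm. Red travel-lock dot on the gearbox 48 mm along +x.
- selector_base: Fixed collar on the boss under the knob; origin on the knob's axis, 82 mm above the table; x towards the red dot. The knob turns at most 1.6 rad either way from red. A pin under it drops into notches inside the boss. Each colour's notch is off its dot by an unknown 0.06 to 0.18 rad to one side or the other; the pin has 0.03 rad play either side in a notch. The red slot is wider.
- knob_grip (a point): Centre of the black knob's upright grip bar (44 mm long, 12 mm thick, 34 mm tall): on the knob's axis, 12 mm below the bar's top, 22 mm above the 60 mm wide disc that carries the bar; 114 mm above the table when home. x along the bar towards the pointer, y across its thickness, z up.
- knob_pointer (a point): Point 48 mm from the knob's axis straight ahead of the white pointer (which ends at 42 mm, in line with the grip bar), so on the same circle as the dots; moves with the knob.
- selector_lift (a joint): How far the knob is pulled up, m: 0 fully home. A spring pulls it down with about 5 N at 0 and 8 N at 0.008. The pin is clear of the notches above 0.0075 (it rests on the flat between notches at 0.0075); a stop inside limits the pull at 0.011.
- dot_green: Green dot marking the wanted notch: a disc 14 mm across, 3 mm thick, on the gearbox top, 48 mm from the knob's axis; origin at its underside centre. Green, blue, yellow and black dots lie at 0.70 and 1.25 rad to either side of the red one, in changing order.
- jar_mid (a point): Middle of a glass jar with steel lid, 80 mm across, 120 mm tall (60 mm above the table); loose, to be left alone.
- bowl_rim (a point): Centre of the mouth of a small white ceramic bowl, 110 mm across, 45 mm tall, in front of the mill's spout; loose, to be left alone.
- ladle_mid (a point): Point over the cup of a steel ladle lying on the table, 290 mm long, cup 84 mm across and 32 mm tall; 16 mm above the table at the cup's centre; loose, to be left alone.

How it is judged (in metres and radians):
On the way, in this order (a step that is already met when the one before it is completed fails the run):
1. the knob is pulled up clear of its notch (value of joint selector_lift above 0.0068 m), for 0.1 s.
2. the raised knob is turned so that its pointer is at the green dot (value of joint selector_lift above 0.0045 m and horizontal distance between knob_pointer and dot_green below 0.015 m), for 0.05 s.
At the end, for the whole second after the job is handed in: The knob is fully home (raised less than 1.5 mm) in the notch at the green dot, its pointer point within 13 mm of the dot's centre, and jar, bowl and ladle are within 25 mm of where they stood (horizontal distance between knob_pointer and dot_green below 0.013 m and value of joint selector_lift below 0.0015 m and distance of each of jar_mid, bowl_rim, ladle_mid from where it was at the start of the episode below 0.025 m); the robot touches nothing.
It fails at once if the knob is forced against the selector's notches or its pull-out stop with more than 25 N (contact force between selector_base and mill above 25 N).
It fails at once if the jar is displaced by more than 25 mm (distance of jar_mid from where it was at the start of the episode above 0.025 m).
It fails at once if the bowl is displaced by more than 25 mm (distance of bowl_rim from where it was at the start of the episode above 0.025 m).
It fails at once if the ladle is displaced by more than 25 mm (distance of ladle_mid from where it was at the start of the episode above 0.025 m).
It also fails if it takes over 40 s, if anything falls off the work surface, if the arm or the gripper's body presses on something with over 40 N, if the wrist force passes 120 N, or if a joint passes its speed limit or range.

## Working session

There is one attempt and no reset: what is moved stays moved. The work goes in short steps, Python scripts to look and compute and a tool call to move; the robot and the scene stay as the last step left them, time stands still between calls to the robot, and variables do not carry over. Pictures are saved under pics/ and viewed, about 8 in all and at most 12, crops included, and the job is handed in when it is done.

Besides the shell and the picture viewer there is one more tool, called after ">>>" by a JSON object that holds its "fn" and its "kwargs", one argument or row to a line. servo_tool: Moves the arm, as the interface text tells. Its arguments: {"type":"object","properties":{"turn":{"type":"array","items":{"type":"array","items":{"type":"number"}}},"dp":{"type":"array","items":{"type":"array","items":{"type":"number"}}},"fingers":{"type":"array","items":{"type":"number"}}},"required":["turn","dp","fingers"]}

```bash
mkdir -p pics
cat > h.py <<'E'
import numpy as np, cv2
from bench import *
def proj(c,P):
    P=np.atleast_2d(P); T=np.linalg.inv(c["world_from_camera"]); f=200/np.tan(np.radians(c["vfov"])/2)
    q=P@T[:3,:3].T+T[:3,3]; return np.c_[f*q[:,0]/q[:,2]+c["cx"],f*q[:,1]/q[:,2]+c["cy"]]
def atz(c,uv,z):
    f=200/np.tan(np.radians(c["vfov"])/2); W=np.array(c["world_from_camera"])
    d=W[:3,:3]@np.array([(uv[0]-c["cx"])/f,(uv[1]-c["cy"])/f,1]); return W[:3,3]+d*(z-W[2,3])/d[2]
E
python3 - <<'E'
from h import *
print(read_state())
for n in("side","top"):
    c=get_image(n); cv2.imwrite(f"pics/{n}0.png",c["img"][:,:,::-1]); W=np.array(c["world_from_camera"]);print(n,c["img"].shape,c["vfov"],c["cx"],c["cy"],W.round(3).tolist())
    for q in("dot_green","knob_grip","knob_pointer","selector_base","mill","jar_mid","bowl_rim","ladle_mid"):
        print(q,[(np.round(r["box"]).tolist(),round(r["score"],2)) for r in search_frame(q,n)[:2]])
E
```

```text
{'clock': 0.0, 'joints': array([-9.08419194e-01,  3.85543239e-01,  6.59907240e-03, -5.04000901e-04,
       -1.19400813e+00, -2.58588472e-01]), 'joint_vel': array([ 0.00071249, -0.00133774,  0.00129193,  0.00040234, -0.00075586,
       -0.00044371]), 'joint_efforts': array([-8.37505086e-04, -3.92291236e+01,  1.88398039e+01,  4.18635160e+00,
       -4.72325875e-03,  6.88139210e-06]), 'position': array([ 245.33805476, -574.18130584,  230.21842072]), 'ee_rot': array([-2.00434336e-01,  9.79706517e-01,  1.06978302e-03, -2.69209451e-04]), 'contact_force': array([-0.02462348,  0.53409482, -0.33865499]), 'wrist_torque': array([-0.0201762 ,  0.02038829, -0.02231925]), 'gripper_width': 85.31144238310485}
side (400, 640, 3) 43.311554376078966 324.5659142007035 194.82104784754824 [[-0.958, -0.137, 0.252, 297.156], [-0.287, 0.452, -0.845, 755.895], [0.002, -0.881, -0.472, 586.792], [0.0, 0.0, 0.0, 1.0]]
dot_green []
knob_grip [([290.0, 242.0, 39.0, 41.0], 0.64)]
knob_pointer [([289.0, 245.0, 40.0, 38.0], 0.83)]
selector_base [([289.0, 244.0, 42.0, 41.0], 0.56)]
mill [([256.0, 177.0, 159.0, 174.0], 0.57)]
jar_mid [([269.0, 139.0, 31.0, 53.0], 0.81)]
bowl_rim [([392.0, 245.0, 60.0, 49.0], 0.84)]
ladle_mid [([101.0, 249.0, 132.0, 30.0], 0.62), ([290.0, 247.0, 37.0, 35.0], 0.29)]
top (400, 640, 3) 54.029529518440334 321.9774889375345 205.4900641836693 [[0.095, -0.967, 0.239, 361.371], [-0.996, -0.09, 0.028, -92.029], [-0.006, -0.24, -0.971, 888.926], [0.0, 0.0, 0.0, 1.0]]
dot_green []
knob_grip [([220.0, 201.0, 26.0, 34.0], 0.66)]
knob_pointer [([218.0, 200.0, 28.0, 32.0], 0.72)]
selector_base [([217.0, 201.0, 33.0, 34.0], 0.7)]
mill [([198.0, 190.0, 159.0, 111.0], 0.97)]
jar_mid []
bowl_rim [([260.0, 284.0, 52.0, 52.0], 0.95)]
ladle_mid [([249.0, 51.0, 38.0, 108.0], 0.84)]
```

Run:
```python
import cv2
t=cv2.imread("pics/top0.png");s=cv2.imread("pics/side0.png")
cv2.imwrite("pics/topc.png",cv2.resize(t[170:320,180:380],None,fx=4,fy=4,interpolation=cv2.INTER_CUBIC))
cv2.imwrite("pics/sidec.png",cv2.resize(s[130:360,230:460],(600,600),interpolation=cv2.INTER_CUBIC))
```

```text
(no output)
```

View pics/topc.png

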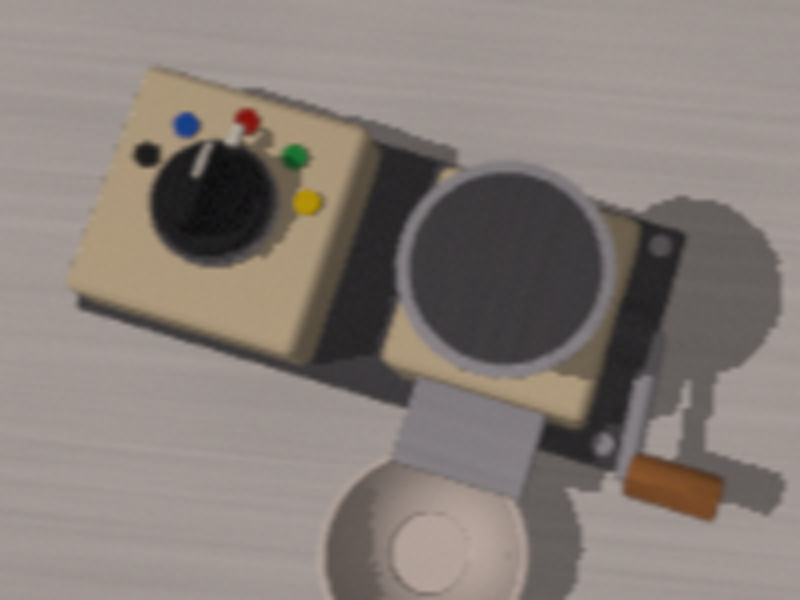

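View pics/sidec.png

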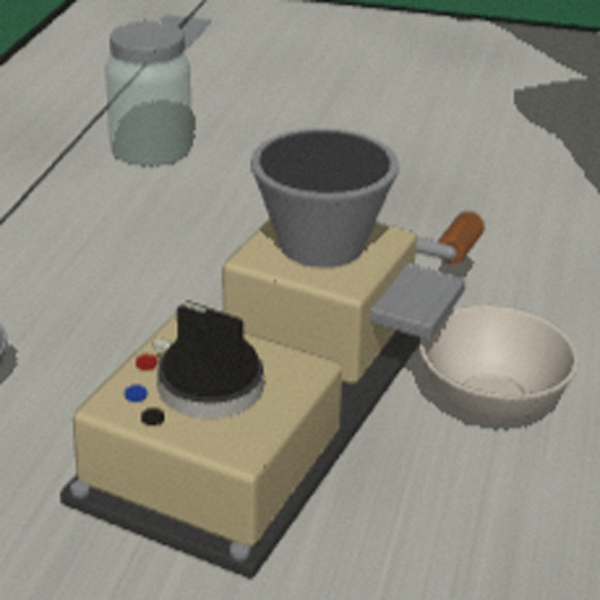

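View pics/top0.png

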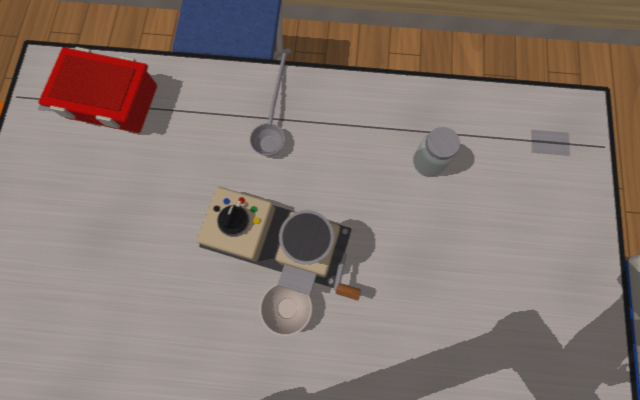

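The top crop shows the dots left to right: black (147,154), blue (186,125), red (247,122), green (295,156) and yellow (307,202). The pointer is at red, so green is about 0.70 rad clockwise from it. The side crop shows the grip bar standing upright, with nothing close enough to block the fingers except the hopper.

Run:
```python
from h import *
from scipy.optimize import least_squares
c=get_image("top"); im=c["img"][:,:,::-1].copy(); hsv=cv2.cvtColor(im,cv2.COLOR_BGR2HSV)
gs={}
for n,g in dict(black=(147,154),blue=(186,125),red=(247,122),green=(295,156),yellow=(307,202)).items():
    u,v=180+g[0]/4,170+g[1]/4; yy,xx=np.mgrid[0:400,0:640]; m=(np.hypot(xx-u,yy-v)<4.5)
    w=(hsv[...,2]<90 if n=="black" else hsv[...,1].astype(int)>130)&m
    uv=np.array([xx[w].mean(),yy[w].mean()]); gs[n]=atz(c,uv,73)[:2]; print(n,uv.round(1),w.sum(),gs[n].round(1))
off=dict(black=1.25,blue=.7,red=0,green=-.7,yellow=-1.25)
def res(p): return np.concatenate([p[:2]+48*np.array([np.cos(p[2]+o),np.sin(p[2]+o)])-gs[n] for n,o in off.items()])
r=least_squares(res,[gs["red"][0]-45,gs["red"][1],0]); print(r.x.round(4),r.fun.round(1))
cx,cy,a=r.x
# hopper check
h=np.array([cx+165*np.sin(a),cy-165*np.cos(a)]);print("hopper px",proj(c,[*h,155]).round(1),"expect ~",180+505/4,170+268/4)
for n in("side","top"):
    d=get_image(n); k=proj(d,[[cx,cy,126],[cx+22*np.cos(a),cy+22*np.sin(a),126],[cx-22*np.cos(a),cy-22*np.sin(a),126]]);print(n,k.round(1).tolist())
    v=d["img"][:,:,::-1].copy(); p0=k[0].astype(int); s=10
    v=cv2.resize(v[p0[1]-25:p0[1]+25,p0[0]-30:p0[0]+30],None,fx=s,fy=s,interpolation=cv2.INTER_CUBIC)
    for q in k: cv2.circle(v,tuple(((q-p0+[30,25]+.5)*s).astype(int)),4,(255,0,255),-1)
    cv2.imwrite(f"pics/{n}k.png",v)
cv2.imwrite("pics/k.png",np.vstack([cv2.imread("pics/sidek.png"),cv2.imread("pics/topk.png")])[::2,::1] if 0 else cv2.resize(np.hstack([cv2.imread("pics/sidek.png"),cv2.imread("pics/topk.png")]),(800,333)))
```

```text
black [216.6 208.3] 29 [534.8 156.2]
blue [226. 201.] 21 [552.6 138.5]
red [241.6 199.4] 27 [559.2 105.6]
green [253.2 208.8] 20 [541.1  77.9]
yellow [256.2 220.2] 39 [517.  68.]
[ 5.111540e+02  1.151416e+02 -1.951000e-01] [ 0.   0.7  0.5 -0.2 -0.9  0.2  0.1 -0.3  0.2 -0.5]
hopper px [[306.3 236.3]] expect ~ 306.25 237.0
side [[310.8, 248.8], [299.0, 245.3], [322.8, 252.5]]
top [[227.9, 215.4], [231.7, 205.1], [224.2, 225.8]]
```

View pics/k.png

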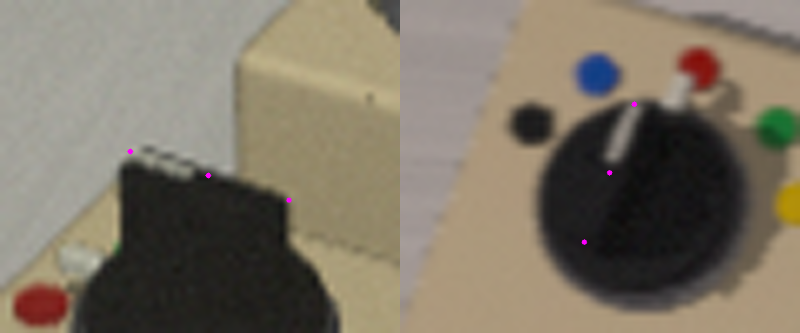

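The dot fit is good: residuals are under 1 mm, and the hopper's projection matches the picture. The axis is at (511, 115) and the red heading is -0.195. The magenta points sit on the bar in both views. I'll turn the tool +2.54 rad so joint 6 stays mid-range, and travel at height.

>>> {"fn": "servo_tool", "kwargs": {
  "turn": [
    [0, 0, 0.17],
    [0, 0, 0.17],
    [0, 0, 0.17],
    [0, 0, 0.17],
    [0, 0, 0.17]
  ],
  "dp": [
    [0.018, 0.046, 0],
    [0.018, 0.046, 0],
    [0.018, 0.046, 0],
    [0.018, 0.046, 0],
    [0.018, 0.046, 0]
  ],
  "fingers": [0.085, 0.085, 0.085, 0.085, 0.085]
}}

```text
clock: 1.68
position: [336.5, -341.2, 230.4]
ee_rot: [-0.595, 0.803, -0.001, -0.0]
contact_force: [1.3, -0.3, -0.2]
gripper_width: 84.8
```

>>> {"fn": "servo_tool", "kwargs": {
  "turn": [
    [0, 0, 0.17],
    [0, 0, 0.17],
    [0, 0, 0.17],
    [0, 0, 0.17],
    [0, 0, 0.17]
  ],
  "dp": [
    [0.018, 0.046, 0],
    [0.018, 0.046, 0],
    [0.018, 0.046, 0],
    [0.018, 0.046, 0],
    [0.018, 0.046, 0]
  ],
  "fingers": [0.085, 0.085, 0.085, 0.085, 0.085]
}}

```text
clock: 2.3
position: [428.8, -103.5, 232.4]
ee_rot: [0.881, -0.474, 0.003, -0.002]
contact_force: [0.7, -0.2, -1.4]
gripper_width: 84.8
```

>>> {"fn": "servo_tool", "kwargs": {
  "turn": [
    [0, 0, 0.16],
    [0, 0, 0.16],
    [0, 0, 0.16],
    [0, 0, 0.16],
    [0, 0, 0.15]
  ],
  "dp": [
    [0.0165, 0.044, 0],
    [0.0165, 0.044, 0],
    [0.0165, 0.044, 0],
    [0.0165, 0.044, 0],
    [0.0165, 0.044, 0]
  ],
  "fingers": [0.085, 0.085, 0.085, 0.085, 0.085]
}}

```text
clock: 2.92
position: [513.3, 124.9, 234.4]
ee_rot: [0.996, -0.084, 0.004, -0.004]
contact_force: [0.5, -0.2, -0.7]
gripper_width: 85.1
```

```bash
cat >> h.py <<'E'
from scipy.spatial.transform import Rotation as R
def st():
    s=read_state(); M=R.from_quat(s["ee_rot"]).as_matrix(); hx=np.arctan2(M[1,0],M[0,0])
    print("t",round(s["clock"],2),"p",s["position"].round(2),"xyaw",round(hx,4),"tilt z",M[:2,2].round(4),"F",s["contact_force"].round(1),"T",s["wrist_torque"].round(2),"w",round(s["gripper_width"],1),"q",s["joints"].round(2)); return s
E
python3 -c "
from h import *
st()"
```

```text
t 2.92 p [513.32 124.88 234.35] xyaw -0.1676 tilt z [0.0084 0.008 ] F [ 0.5 -0.2 -0.7] T [-0.08 -0.03  0.03] w 85.1 q [ 0.54  0.21 -0.23 -0.   -1.12  0.86]
```

>>> {"fn": "servo_tool", "kwargs": {
  "turn": [
    [-0.008, 0.008, -0.027],
    [0, 0, 0],
    [0, 0, 0],
    [0, 0, 0],
    [0, 0, 0]
  ],
  "dp": [
    [-0.002, -0.01, 0],
    [0, 0, -0.025],
    [0, 0, -0.025],
    [0, 0, -0.024],
    [0, 0, 0]
  ],
  "fingers": [0.085, 0.085, 0.085, 0.085, 0.085]
}}

```text
clock: 3.55
position: [511.4, 115.2, 159.1]
ee_rot: [0.995, -0.098, 0.0, 0.0]
contact_force: [-0.0, -0.6, 0.2]
gripper_width: 85.1
```

```bash
python3 -c "
from h import *
st()
for n in('side','top'): cv2.imwrite('pics/%s1.png'%n,get_image(n)['img'][:,:,::-1])
a=cv2.imread('pics/side1.png')[170:310,240:400];b=cv2.imread('pics/top1.png')[140:280,160:320]
cv2.imwrite('pics/a1.png',cv2.resize(np.hstack([a,b]),(800,350),interpolation=cv2.INTER_CUBIC))"
```

```text
t 3.55 p [511.41 115.19 159.12] xyaw -0.1957 tilt z [ 0.0009 -0.0005] F [-0.  -0.6  0.2] T [-0.   -0.    0.02] w 85.1 q [ 0.53  0.28 -0.34  0.   -0.95  0.84]
```

View pics/a1.png

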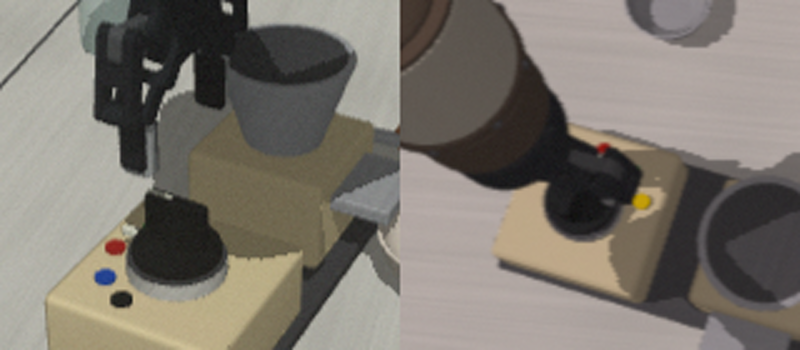

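The fingers straddle the bar across its thickness, and the hopper is clear. I'll go down to TCP z ≈ 99 and close.

>>> {"fn": "servo_tool", "kwargs": {
  "turn": [
    [0, 0, 0],
    [0, 0, 0],
    [0, 0, 0],
    [0, 0, 0],
    [0, 0, 0]
  ],
  "dp": [
    [0, 0, -0.02],
    [0, 0, -0.02],
    [0, 0, -0.015],
    [0, 0, -0.004],
    [0, 0, 0]
  ],
  "fingers": [0.085, 0.06, 0.04, 0.03, 0.022]
}}

```text
clock: 4.28
position: [517.4, 117.0, 107.6]
ee_rot: [0.995, -0.098, 0.009, -0.004]
contact_force: [0.3, -0.1, 0.8]
gripper_width: 21.9
```

```bash
python3 -c "
from h import *
st()"
```

```text
t 4.28 p [517.39 117.   107.59] xyaw -0.1954 tilt z [0.0185 0.0068] F [ 0.3 -0.1  0.8] T [0.   0.06 0.01] w 21.9 q [ 0.53  0.34 -0.41  0.   -0.8   0.84]
```

>>> {"fn": "servo_tool", "kwargs": {
  "turn": [
    [-0.006, 0.018, 0],
    [0, 0, 0],
    [0, 0, 0],
    [0, 0, 0],
    [0, 0, 0]
  ],
  "dp": [
    [-0.006, -0.002, 0],
    [0, 0, -0.004],
    [0, 0, -0.004],
    [0, 0, 0],
    [0, 0, 0]
  ],
  "fingers": [0.022, 0.022, 0.022, 0.022, 0.022]
}}

```text
clock: 4.9
position: [511.9, 115.4, 100.6]
ee_rot: [0.995, -0.097, 0.001, -0.001]
contact_force: [0.9, 0.3, -1.5]
gripper_width: 22.2
```

```bash
python3 -c "
from h import *
st()"
```

```text
t 4.9 p [511.87 115.36 100.61] xyaw -0.195 tilt z [0.002  0.0017] F [ 0.9  0.3 -1.5] T [-0.01 -0.03 -0.02] w 22.2 q [ 0.53  0.35 -0.41 -0.   -0.8   0.85]
```

>>> {"fn": "servo_tool", "kwargs": {
  "turn": [
    [0, 0, 0],
    [0, 0, 0],
    [0, 0, 0],
    [0, 0, 0],
    [0, 0, 0]
  ],
  "dp": [
    [-0.0005, 0, -0.001],
    [0, 0, 0],
    [0, 0, 0],
    [0, 0, 0],
    [0, 0, 0]
  ],
  "fingers": [0.018, 0.015, 0.012, 0.008, 0.004]
}}

```text
clock: 5.52
position: [511.5, 116.7, 99.8]
ee_rot: [0.995, -0.097, 0.001, -0.002]
contact_force: [-0.6, 1.6, 0.2]
gripper_width: 11.3
```

```bash
python3 -c "
from h import *
st()"
```

```text
t 5.53 p [511.53 116.72  99.78] xyaw -0.1947 tilt z [0.0031 0.0036] F [-0.6  1.6  0.2] T [0.28 0.04 0.03] w 11.3 q [ 0.53  0.35 -0.41 -0.   -0.8   0.84]
```

Gripped at 11.3 mm opening with low side force. Now I'll lift about 9 mm in small steps.

>>> {"fn": "servo_tool", "kwargs": {
  "turn": [
    [0, 0, 0],
    [0, 0, 0],
    [0, 0, 0],
    [0, 0, 0],
    [0, 0, 0]
  ],
  "dp": [
    [0, 0, 0.002],
    [0, 0, 0.002],
    [0, 0, 0.002],
    [0, 0, 0.002],
    [0, 0, 0]
  ],
  "fingers": [0.004, 0.004, 0.004, 0.004, 0.004]
}}

```text
clock: 6.15
position: [511.5, 116.7, 105.5]
ee_rot: [0.995, -0.098, 0.001, -0.002]
contact_force: [3.2, 1.4, -8.4]
gripper_width: 10.9
```

```bash
python3 -c "
from h import *
st()"
```

```text
t 6.15 p [511.47 116.72 105.51] xyaw -0.1958 tilt z [0.002 0.004] F [ 3.2  1.4 -8.4] T [ 0.43 -0.79  0.01] w 10.9 q [ 0.53  0.35 -0.41 -0.   -0.81  0.84]
```

>>> {"fn": "servo_tool", "kwargs": {
  "turn": [
    [0, 0, 0],
    [0, 0, 0],
    [0, 0, 0],
    [0, 0, 0],
    [0, 0, 0]
  ],
  "dp": [
    [0, 0, 0.002],
    [0, 0, 0.002],
    [0, 0, 0.0005],
    [0, 0, 0.0005],
    [0, 0, 0.0005]
  ],
  "fingers": [0.004, 0.004, 0.004, 0.004, 0.004]
}}

```text
clock: 6.78
position: [511.5, 116.7, 110.6]
ee_rot: [0.995, -0.098, 0.001, -0.002]
contact_force: [3.4, 2.2, -10.1]
gripper_width: 10.5
```

```bash
python3 -c "
from h import *
st()"
```

```text
t 6.78 p [511.46 116.7  110.58] xyaw -0.1962 tilt z [0.0019 0.0042] F [  3.4   2.2 -10.1] T [ 0.4  -1.08 -0.01] w 10.5 q [ 0.53  0.34 -0.4  -0.   -0.83  0.84]
```

```bash
python3 -c "
from h import *
d=get_image('side'); cv2.imwrite('pics/side2.png',d['img'][:,:,::-1])
p=proj(d,[[511,116,92],[511,116,102]]);print(p)
a=cv2.imread('pics/side0.png')[225:300,270:350];b=cv2.imread('pics/side2.png')[225:300,270:350]
cv2.imwrite('pics/a2.png',cv2.resize(np.hstack([a,b]),(800,375),interpolation=cv2.INTER_CUBIC))
g=lambda i:i.astype(float).mean(2)
A,B=g(cv2.imread('pics/side0.png')),g(cv2.imread('pics/side2.png'))
for u in range(290,332,4): print(u,A[262:292,u].astype(int).tolist(),'\n   ',B[262:292,u].astype(int).tolist()) if u in(298,310,318,306) else None
"
```

```text
[[310.95000229 266.32598932]
 [310.8843343  261.34388436]]
298 [32, 33, 34, 33, 32, 30, 31, 35, 32, 32, 28, 35, 32, 32, 35, 26, 29, 42, 51, 55, 93, 124, 128, 128, 127, 128, 146, 152, 151, 151] 
    [31, 35, 30, 27, 29, 37, 32, 35, 33, 33, 33, 30, 35, 41, 54, 63, 55, 58, 57, 57, 106, 131, 143, 142, 138, 140, 156, 161, 166, 161]
306 [33, 32, 31, 30, 30, 30, 35, 30, 38, 33, 35, 33, 33, 32, 31, 32, 32, 31, 32, 28, 47, 51, 108, 137, 142, 137, 141, 147, 150, 151] 
    [31, 28, 30, 33, 35, 30, 32, 30, 32, 33, 32, 31, 31, 35, 31, 37, 39, 40, 53, 57, 57, 59, 114, 147, 151, 151, 154, 156, 163, 163]
310 [31, 32, 32, 30, 33, 29, 31, 32, 30, 31, 32, 33, 28, 34, 35, 28, 35, 34, 30, 35, 46, 57, 92, 132, 142, 139, 140, 140, 139, 146] 
    [100, 53, 31, 31, 32, 33, 31, 28, 30, 30, 32, 30, 29, 28, 32, 34, 37, 55, 62, 59, 57, 59, 98, 144, 152, 152, 152, 150, 151, 162]
318 [31, 33, 29, 31, 31, 28, 27, 33, 33, 31, 29, 30, 31, 31, 27, 30, 31, 31, 23, 48, 56, 86, 128, 137, 136, 133, 135, 127, 143, 147] 
    [29, 32, 29, 31, 28, 33, 29, 32, 33, 29, 28, 28, 28, 28, 33, 41, 39, 52, 58, 58, 59, 96, 138, 148, 146, 145, 140, 133, 151, 164]
```

View pics/a2.png

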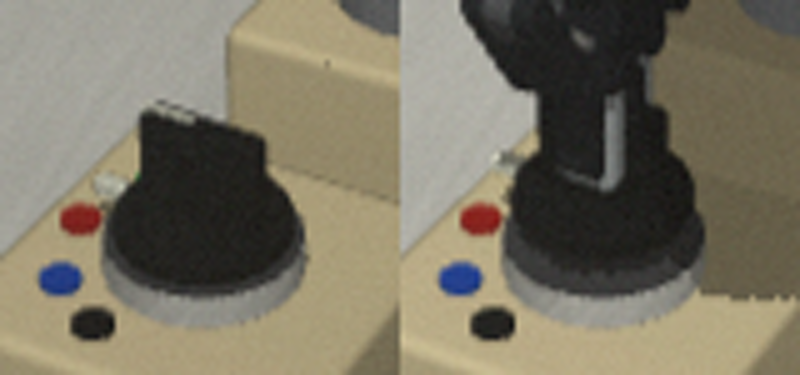

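The disc edge has risen about 3–4 px and the pointer about 5 px, which means 7–10 mm of lift. The spring force (-10 N, including a bias of about -1.5 N) agrees, so the knob is raised and short of the stop. I'll start turning gently and watch the torque.

>>> {"fn": "servo_tool", "kwargs": {
  "turn": [
    [0, 0, -0.02],
    [0, 0, -0.02],
    [0, 0, -0.03],
    [0, 0, -0.03],
    [0, 0, -0.03]
  ],
  "dp": [
    [0, 0, 0],
    [0, 0, 0],
    [0, 0, 0],
    [0, 0, 0],
    [0, 0, 0]
  ],
  "fingers": [0.004, 0.004, 0.004, 0.004, 0.004]
}}

```text
clock: 7.45
position: [511.5, 116.8, 110.5]
ee_rot: [0.986, -0.167, 0.001, -0.002]
contact_force: [3.1, 2.3, -9.8]
gripper_width: 10.8
```

```bash
python3 -c "
from h import *
st()"
```

```text
t 7.45 p [511.46 116.81 110.49] xyaw -0.335 tilt z [0.0025 0.004 ] F [ 3.1  2.3 -9.8] T [ 0.47 -1.02 -0.03] w 10.8 q [ 0.53  0.34 -0.4  -0.   -0.83  0.71]
```

No resisting torque, so the pin is clear. I'll turn on to just short of the green range.

>>> {"fn": "servo_tool", "kwargs": {
  "turn": [
    [0, 0, -0.08],
    [0, 0, -0.08],
    [0, 0, -0.08],
    [0, 0, -0.08],
    [0, 0, -0.05]
  ],
  "dp": [
    [0, 0, 0],
    [0, 0, 0],
    [0, 0, 0],
    [0, 0, 0],
    [0, 0, 0]
  ],
  "fingers": [0.004, 0.004, 0.004, 0.004, 0.004]
}}

```text
clock: 8.07
position: [511.6, 117.0, 110.6]
ee_rot: [0.935, -0.354, 0.001, -0.002]
contact_force: [3.2, 1.8, -9.8]
gripper_width: 11.1
```

```bash
python3 -c "
from h import *
st()"
```

```text
t 8.07 p [511.59 117.05 110.55] xyaw -0.723 tilt z [0.0042 0.0031] F [ 3.2  1.8 -9.8] T [ 0.55 -1.01  0.06] w 11.1 q [ 0.53  0.34 -0.4  -0.   -0.82  0.31]
```

>>> {"fn": "servo_tool", "kwargs": {
  "turn": [
    [0, 0, -0.005],
    [0, 0, 0],
    [0, 0, 0],
    [0, 0, 0],
    [0, 0, 0]
  ],
  "dp": [
    [0, 0, -0.001],
    [0, 0, -0.001],
    [0, 0, 0],
    [0, 0, 0],
    [0, 0, 0]
  ],
  "fingers": [0.004, 0.004, 0.004, 0.004, 0.004]
}}

```text
clock: 8.7
position: [511.6, 117.1, 108.7]
ee_rot: [0.934, -0.356, 0.001, -0.002]
contact_force: [3.5, 2.2, -9.1]
gripper_width: 10.8
```

```bash
python3 -c "
from h import *
st()"
```

```text
t 8.7 p [511.63 117.09 108.67] xyaw -0.728 tilt z [0.0042 0.0031] F [ 3.5  2.2 -9.1] T [ 0.48 -0.92 -0.04] w 10.8 q [ 0.53  0.34 -0.41 -0.   -0.82  0.31]
```

>>> {"fn": "servo_tool", "kwargs": {
  "turn": [
    [0, 0, 0],
    [0, 0, 0],
    [0, 0, 0],
    [0, 0, 0],
    [0, 0, 0]
  ],
  "dp": [
    [0, 0, -0.001],
    [0, 0, 0],
    [0, 0, 0],
    [0, 0, 0],
    [0, 0, 0]
  ],
  "fingers": [0.004, 0.004, 0.004, 0.004, 0.004]
}}

```text
clock: 9.32
position: [511.6, 117.1, 107.7]
ee_rot: [0.934, -0.356, 0.001, -0.002]
contact_force: [3.0, 1.6, -7.7]
gripper_width: 10.8
```

```bash
python3 -c "
from h import *
st()"
```

```text
t 9.32 p [511.57 117.06 107.74] xyaw -0.7279 tilt z [0.0042 0.003 ] F [ 3.   1.6 -7.7] T [ 0.46 -0.92 -0.05] w 10.8 q [ 0.53  0.34 -0.41 -0.   -0.82  0.31]
```

>>> {"fn": "servo_tool", "kwargs": {
  "turn": [
    [0, 0, 0],
    [0, 0, 0],
    [0, 0, 0],
    [0, 0, 0],
    [0, 0, 0]
  ],
  "dp": [
    [0, 0, -0.0007],
    [0, 0, 0],
    [0, 0, 0],
    [0, 0, 0],
    [0, 0, 0]
  ],
  "fingers": [0.004, 0.004, 0.004, 0.004, 0.004]
}}

```text
clock: 9.95
position: [511.6, 117.1, 107.3]
ee_rot: [0.935, -0.356, 0.002, -0.002]
contact_force: [3.2, 1.4, -7.8]
gripper_width: 10.7
```

```bash
python3 -c "
from h import *
st()"
```

```text
t 9.95 p [511.6  117.05 107.31] xyaw -0.7278 tilt z [0.0044 0.003 ] F [ 3.2  1.4 -7.8] T [ 0.52 -0.75 -0.  ] w 10.7 q [ 0.53  0.34 -0.41 -0.   -0.82  0.31]
```

>>> {"fn": "servo_tool", "kwargs": {
  "turn": [
    [0, 0, 0],
    [0, 0, 0],
    [0, 0, 0],
    [0, 0, 0],
    [0, 0, 0]
  ],
  "dp": [
    [0, 0, -0.0007],
    [0, 0, 0],
    [0, 0, 0],
    [0, 0, 0],
    [0, 0, 0]
  ],
  "fingers": [0.004, 0.004, 0.004, 0.004, 0.004]
}}

```text
clock: 10.58
position: [511.6, 117.1, 107.2]
ee_rot: [0.935, -0.356, 0.002, -0.002]
contact_force: [2.4, 2.8, -6.1]
gripper_width: 11.2
```

```bash
python3 -c "
from h import *
st()"
```

```text
t 10.57 p [511.59 117.05 107.17] xyaw -0.7277 tilt z [0.0045 0.0029] F [ 2.4  2.8 -6.1] T [ 0.55 -0.61 -0.06] w 11.2 q [ 0.53  0.34 -0.41 -0.   -0.81  0.31]
```

It is resting on the flat at z 107.2: 7.5 mm above the grip height, so there was no slip. I'll step -0.04 rad per probe, pressing lightly.

>>> {"fn": "servo_tool", "kwargs": {
  "turn": [
    [0, 0, -0.02],
    [0, 0, -0.02],
    [0, 0, 0],
    [0, 0, 0],
    [0, 0, 0]
  ],
  "dp": [
    [0, 0, 0],
    [0, 0, 0],
    [0, 0, -0.0007],
    [0, 0, -0.0007],
    [0, 0, -0.0007]
  ],
  "fingers": [0.004, 0.004, 0.004, 0.004, 0.004]
}}

```text
clock: 11.2
position: [511.6, 117.1, 105.7]
ee_rot: [0.927, -0.376, 0.002, -0.002]
contact_force: [2.3, 1.2, -5.4]
gripper_width: 10.9
```

```bash
python3 -c "
from h import *
st()"
```

```text
t 11.2 p [511.6  117.07 105.66] xyaw -0.7703 tilt z [0.005  0.0026] F [ 2.3  1.2 -5.4] T [ 0.35 -0.58 -0.11] w 10.9 q [ 0.53  0.34 -0.41  0.   -0.81  0.27]
```

>>> {"fn": "servo_tool", "kwargs": {
  "turn": [
    [0, 0, 0],
    [0, 0, 0],
    [0, 0, 0],
    [0, 0, 0],
    [0, 0, 0]
  ],
  "dp": [
    [0, 0, -0.0008],
    [0, 0, -0.0008],
    [0, 0, 0],
    [0, 0, 0],
    [0, 0, 0]
  ],
  "fingers": [0.004, 0.004, 0.004, 0.004, 0.004]
}}

```text
clock: 11.82
position: [511.6, 117.1, 103.8]
ee_rot: [0.926, -0.376, 0.002, -0.002]
contact_force: [1.0, 1.2, -4.3]
gripper_width: 10.8
```

```bash
python3 -c "
from h import *
st()
A=cv2.imread('pics/side2.png');d=get_image('side')['img'][:,:,::-1].copy();cv2.imwrite('pics/side3.png',d)
b=cv2.imread('pics/side0.png')
cv2.imwrite('pics/a3.png',cv2.resize(np.hstack([i[235:300,280:340] for i in(b,A,d)]),(800,289),interpolation=cv2.INTER_CUBIC))"
```

```text
t 11.82 p [511.61 117.06 103.81] xyaw -0.772 tilt z [0.0047 0.0028] F [ 1.   1.2 -4.3] T [ 0.5  -0.32 -0.24] w 10.8 q [ 0.53  0.35 -0.41 -0.   -0.81  0.26]
```

View pics/a3.png

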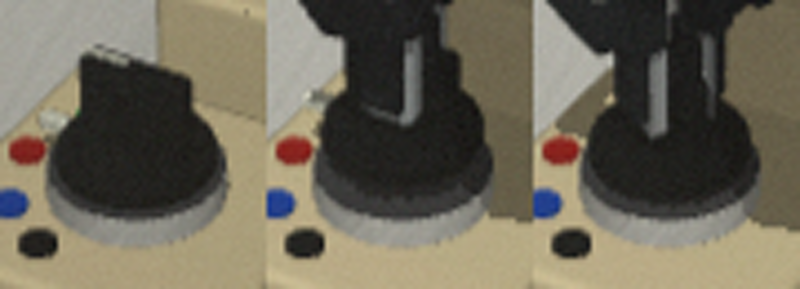

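The third panel shows the knob clearly lower than when raised, so the pin is entering a notch. A small torque of -0.24 N·m says it rubs one wall, so I'll ease the yaw -0.012 rad and carry on down gently.

>>> {"fn": "servo_tool", "kwargs": {
  "turn": [
    [0, 0, -0.012],
    [0, 0, 0],
    [0, 0, 0],
    [0, 0, 0],
    [0, 0, 0]
  ],
  "dp": [
    [0, 0, 0],
    [0, 0, -0.0008],
    [0, 0, -0.0008],
    [0, 0, 0],
    [0, 0, 0]
  ],
  "fingers": [0.004, 0.004, 0.004, 0.004, 0.004]
}}

```text
clock: 12.5
position: [511.6, 117.1, 102.2]
ee_rot: [0.924, -0.382, 0.002, -0.002]
contact_force: [2.4, 2.2, -3.8]
gripper_width: 10.5
```

```bash
python3 -c "
from h import *
st()"
```

```text
t 12.5 p [511.6  117.05 102.17] xyaw -0.7843 tilt z [0.0048 0.0027] F [ 2.4  2.2 -3.8] T [ 0.51 -0.37 -0.1 ] w 10.5 q [ 0.53  0.35 -0.41  0.   -0.8   0.25]
```

>>> {"fn": "servo_tool", "kwargs": {
  "turn": [
    [0, 0, -0.005],
    [0, 0, 0],
    [0, 0, 0],
    [0, 0, 0],
    [0, 0, 0]
  ],
  "dp": [
    [0, 0, -0.0008],
    [0, 0, -0.0006],
    [0, 0, -0.0004],
    [0, 0, 0],
    [0, 0, 0]
  ],
  "fingers": [0.004, 0.004, 0.004, 0.004, 0.004]
}}

```text
clock: 13.12
position: [511.6, 117.1, 100.5]
ee_rot: [0.923, -0.385, 0.002, -0.002]
contact_force: [0.6, 2.3, -3.9]
gripper_width: 11.0
```

```bash
python3 -c "
from h import *
st()"
```

```text
t 13.12 p [511.62 117.07 100.52] xyaw -0.7893 tilt z [0.005  0.0026] F [ 0.6  2.3 -3.9] T [ 0.49 -0.18 -0.13] w 11.0 q [ 0.53  0.35 -0.42  0.   -0.8   0.25]
```

About 0.7 mm remains. I'll let go and the spring can seat it, then rise straight up.

>>> {"fn": "servo_tool", "kwargs": {
  "turn": [
    [0, 0, 0],
    [0, 0, 0],
    [0, 0, 0],
    [0, 0, 0],
    [0, 0, 0]
  ],
  "dp": [
    [0, 0, 0],
    [0, 0, 0],
    [0, 0, 0],
    [0, 0, 0],
    [0, 0, 0]
  ],
  "fingers": [0.016, 0.022, 0.03, 0.04, 0.045]
}}

```text
clock: 13.75
position: [511.6, 115.9, 101.9]
ee_rot: [0.923, -0.384, 0.002, -0.001]
contact_force: [-0.2, -0.2, -0.8]
gripper_width: 44.9
```

>>> {"fn": "servo_tool", "kwargs": {
  "turn": [
    [0, 0, 0],
    [0, 0, 0],
    [0, 0, 0],
    [0, 0, 0],
    [0, 0, 0]
  ],
  "dp": [
    [0, 0, 0.015],
    [0, 0, 0.03],
    [0, 0, 0.04],
    [0, 0, 0.04],
    [0, 0, 0]
  ],
  "fingers": [0.045, 0.045, 0.045, 0.045, 0.045]
}}

```text
clock: 14.38
position: [511.8, 115.6, 235.2]
ee_rot: [0.924, -0.383, 0.004, -0.002]
contact_force: [-0.2, 0.4, -0.8]
gripper_width: 45.1
```

>>> {"fn": "servo_tool", "kwargs": {
  "turn": [
    [0, 0, 0],
    [0, 0, 0],
    [0, 0, 0],
    [0, 0, 0],
    [0, 0, 0]
  ],
  "dp": [
    [-0.01, -0.05, 0.01],
    [-0.01, -0.05, 0.01],
    [-0.01, -0.05, 0],
    [-0.01, -0.05, 0],
    [0, 0, 0]
  ],
  "fingers": [0.045, 0.045, 0.045, 0.045, 0.045]
}}

```text
clock: 15.0
position: [468.4, -89.3, 256.3]
ee_rot: [0.924, -0.382, 0.003, -0.002]
contact_force: [-0.3, 0.2, 0.1]
gripper_width: 45.1
```

```bash
python3 -c "
from h import *
st()
o=[]
for n in('side','top'):
    d=get_image(n); v=d['img'][:,:,::-1].copy(); cv2.imwrite('pics/%s4.png'%n,v)
    for q in('jar_mid','bowl_rim','ladle_mid'): print(n,q,[(np.round(r['box']).tolist(),round(r['score'],2)) for r in search_frame(q,n)[:1]])
    b=cv2.imread('pics/%s0.png'%n)
    o.append(np.hstack([i[s] for i in(b,v) for s in [np.s_[225:300,270:350] if n=='side' else np.s_[180:255,190:270]]]))
cv2.imwrite('pics/a4.png',cv2.resize(np.vstack(o),(640,600),interpolation=cv2.INTER_CUBIC))"
```

```text
t 15.0 p [468.42 -89.25 256.27] xyaw -0.7848 tilt z [0.0081 0.0017] F [-0.3  0.2  0.1] T [ 0.02 -0.    0.06] w 45.1 q [ 0.15  0.11 -0.3  -0.   -1.15  0.63]
side jar_mid [([271.0, 139.0, 32.0, 55.0], 0.57)]
side bowl_rim [([390.0, 248.0, 64.0, 46.0], 0.96)]
side ladle_mid [([102.0, 247.0, 129.0, 34.0], 0.96)]
top jar_mid [([412.0, 128.0, 44.0, 51.0], 0.9)]
top bowl_rim [([260.0, 286.0, 52.0, 52.0], 0.71)]
top ladle_mid [([248.0, 56.0, 37.0, 85.0], 0.86)]
```

View pics/a4.png

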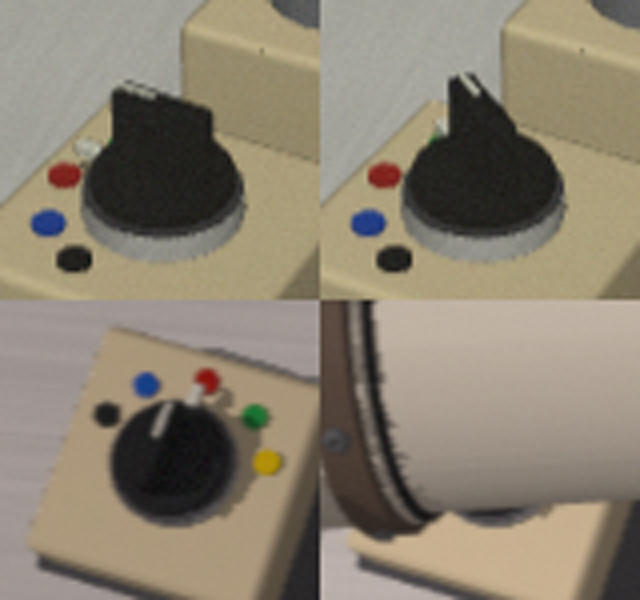

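The side view shows the disc rim back at its original level with the pointer at green, and the objects in place. I'll check the height in numbers, then hand in.

```bash
python3 -c "
from h import *
g=lambda n:cv2.imread('pics/%s.png'%n).astype(float).mean(2)[262:300,294:328]
f=lambda I:np.array([np.interp(.5,[0,1],[0,1])*0+np.argmax(I[:,u]>44)-(I[np.argmax(I[:,u]>44),u]-44)/(I[np.argmax(I[:,u]>44),u]-I[np.argmax(I[:,u]>44)-1,u]) for u in range(34)])
a,b,c=map(f,map(g,('side0','side2','side4')))
print('raised px',np.median(a-b),'now px',np.median(a-c),np.std(a-c))
D=np.abs(cv2.imread('pics/side0.png').astype(int)-cv2.imread('pics/side4.png')).max(2)
print('ladle diff',(D[245:285,98:236]>40).sum(),'bowl',(D[245:296,392:452]>40).sum())
"
```

```text
raised px 3.1044513457556935 now px 0.009515252454416867 11.040293163333619
ladle diff 0 bowl 0
```

```bash
python3 -c "
from bench import *
print(job_done())"
```

```text
the job is handed in; nothing more can be done
None
```

I moved the feed selector from red to the green notch, let go and handed the job in. `job_done()` gives no verdict, so the result rests on the checks below.

I gripped the bar, pulled the knob up about 10.8 mm and turned it about 0.59 rad clockwise. The notch turned up about 0.11 rad to the red side of the green dot. I found it by feel, and the pin went down with at most about 0.24 N·m of wrist torque. I took the knob down to about 0.7 mm with the arm, let go so the spring could seat it, then moved the arm clear.

**Last checks:**
- **Knob height:** the median disc edge in the side view is back at its starting level (0.01 px difference, against about 3.1 px when raised). The column-to-column scatter was large, so this measurement is noisy, but the picture agrees.
- **Pointer:** by the wrist angle at release it sits about 5 mm from the dot's centre; the limit is 13 mm. The side view shows it at green.
- **Bowl and ladle:** neither changed in the side view.
- **Jar:** its detected box in the side view is within about 2 px of where it was.
- **Robot:** it touches nothing, and the measured force is about zero.

**Checks that failed or disagreed:**
- The arm hid the knob in the last top picture, so I couldn't confirm the pointer from above.
- The ladle's box in the top view came out shorter than before (85 px against 108 px). I took this as a detector error, since the side view shows no change.
- While the knob was raised, the pictures suggested 7–10 mm of lift against 10.8 mm from the tool height. Contact with the flat at 7.5 mm supported the tool height.

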